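Unlatch the sample case and hold its lid open at 60 degrees

ROBOT

A 7-joint arm with a two-finger parallel gripper is mounted at the origin on a cart in front of the work surface, level with it; the furniture and walls round the work are solid. World frame = base frame: x ahead of the robot, y to its left, z up, the work surface at z = 0. Lengths are in m, angles in rad, forces in N, time in s.
With the tool pointing down it reaches from about 0.425 to 0.875 m from the base axis. Payload 8.4 kg.
Tool frame: the origin (TCP) lies midway between the tips of the shut fingers; the grasp point (between the pads) lies 19 mm behind it (ctrl.pinch_z is the distance from the TCP to the grasp point, in m); z points along the fingers, y is the direction in which the jaws open and shut (so a half turn about z gives the same grasp; the last joint's range is limited). The gripper opens to 87 mm and grips with 3 to 60 N. Pads are 19 mm wide; open, the fingers measure 117 mm over their backs; the gripper's body (75 mm by 190 mm) begins 51 mm behind the grasp point.
Start: joints at [-1.414, 0.333, 0.04, 1.465, -0.013, 1.343, -0.059], TCP at [0.164, 0.629, 0.223] pointing down, gripper open.
Joint ranges: [-2.58, 2.58], [-0.38, 2.09], [-1.3, 1.39], [0.25, 2.4], [-1.5, 4.64], [0.08, 2.09], [-2.65, 2.65]. Speed limits (rad/s): [2.22, 2.22, 2.79, 2.79, 3.14, 3.14, 3.14].

INTERFACE

Orientations are given as a unit quaternion [x, y, z, w].
In Python, from bench import ctrl, cams gives the robot as it stands.
- The arm moves only by the tool servo_tool, never from a script. Its argument "deltas" is a list of rows, each a list of 4 numbers: the shift along the tool's x, y, z in units of 10 cm (1.0 is 10 cm), then the turn about the tool's z in units of pi rad (1.0 is pi rad). A call has exactly 8 rows; each row shifts and turns the commanded pose from where the row before left it, along the tool's axes as they then stand; what a row does not reach is not made up. A row lasts 1/8 s, in which the tool goes at most 62.5 mm and 10.7 degrees, less where a joint would pass 70% of its speed; a pose out of reach is approached as far as the arm can. A call with a number of a shift or a turn outside -1 to 1 is refused whole. A call with a gripper value outside its range is refused whole. "claw" is the closure, from -1 (fully open) to 1 (shut), so that 0 is half open, set as the call begins (left out, the last holds). The fingers move at their own pace and stop on an object; "newtons" is the grip in N (left out, the last holds). Time passes only in rows, so rows that do not move let the fingers close, or fill a call up. It gives the time, the measured TCP pose, the force and the opening at its end, in the units of the state.
- ctrl.get_obs(): the state, without advancing time (a new reading comes with each control period).
- cams.read_camera(name): name is "scene" or "top" or "wrist"; returns a dict with "image" (480x640x3 uint8, red, green, blue), "fovy" (degrees; the focal length in pixels is half the picture's height over the tangent of half this angle, whatever the lens; pixels are square), "cx", "cy" (the principal point, pixels), "rvec" (rotation vector, rad) and "tvec" (3), from world to camera coordinates, as OpenCV has them. Camera axes: x right, y down, z forward; pixel columns grow to the right and rows downward; lengths in m; the calibration is good to about 2 mm. A picture is of the moment at which its call begins. There is no depth.
- ctrl.close_job(): hands the job in, once; it reports no verdict.
The state is a dict: "time": time; "qpos": joint angles; "joint_vel": joint speeds; "effort": joint torques, N m; "ee_pos": TCP position; "eef_rot": TCP orientation; "ft_force": force on the tool from outside, world axes, zero at the start; "wrist_torque": the same for the moment, N m; "finger_gap": opening from 0.0 (shut) to 1.0 (fully open).
Only numpy, scipy, OpenCV 4.12 (cv2) and the standard library are available. Lean on these libraries where they do the work, as an engineer would, in place of code of your own. Each camera call takes 0.05 s, during which the arm holds its last target.

TASK

I need to check the sample bottles in the slate-grey case against the batch record and take some out: swing the steel latch lever on its front (orange thumb tab) out and down until it lies against its stop, then lift the lid by one of its black lugs and hold it open at 60 degrees, give or take 5, measured from closed. The lid has no stay and drops shut by itself, so finish with the gripper still holding it steady there and never let it fall; do not swing it past 80 degrees or shift the spray bottle, empty bottle, cap or clipboard round it, for the spray bottle stands close behind the lid.

Things in the scene. Friction and masses are not known exactly. Their poses are not given: they have to be found in the camera images.
- sample_case: Slate-grey plastic bottle case, 150 deep (x) x 220 wide (y), 105 high with the lid shut, fixed to the worktop; its rim is 70 above the worktop. Origin: centre of its underside, on the worktop. Its own -x axis points out of its front, where latch and lugs are, toward the robot; +y is to the left seen from the robot; z is up. A folded flat carrying handle stands 9 out of its +y end. A rim flange stands 3 out of the front face, so the lid front lies at x = -78 in the case frame.
- latch (a joint): Swing of the steel latch lever about its pivot pin, a level axis along the case's y: 0 = upright against the case front with its hook over the lid's keeper (the lid is then blocked), growing as the top of the lever swings out of the front (to the case's -x) and down; 1.6 = its stop, lever lying level, pointing out. Its hook is clear of the keeper from 0.2 on. Light friction only (0.008 N m; the lever weighs 50 g): from about 0.5 on it falls to its stop when let go.
- latch_pivot (a point): Axis of the latch's pivot pin at the middle of the lever: in the case frame x -83, y 0, z 42 mm. It does not move. The lever turns about this point in the case's x-z plane.
- latch_tab (a point): Centre of the orange thumb tab at the free end of the lever, the place to pinch or hook it; in the case frame x -102.5, y 0, z 95.5 mm when the latch is closed (57 from the pivot). The tab is a slab 26 wide along the case's y, 7 thick and 31 long, sloping up and outward; its two end faces look to the case's +y and -y, with free space beside them, so fingers that close along the case's y can pinch it from above and it can turn between them.
- case_lid (a joint): Opening angle of the lid about its hinge along the back rim, rad: 0 = shut, 1.047 = 60 degrees, 1.9 = its stop. The lid (about 0.45 kg, may be 0.3 to 0.6) swings freely and falls shut by itself from any angle below about 75 degrees. It opens by its front edge going up and away from the robot.
- lid_hinge (a point): Point on the lid's hinge axis, at the middle of the width: in the case frame x 81, y 0, z 70.5 mm. The axis runs along the case's y. It does not move.
- lug_right (a point): Grip point of the right (case -y) black lifting lug on the lid's front edge: in the case frame x -100, y -70, z 80 mm when shut, 181.5 from the hinge axis. The lug is a rounded bar 22 wide along the case's y, 12 high, and sticks 36 out of the lid front; its side faces look to the case's +y and -y, so fingers that close along the case's y can pinch it from above and it can turn between them. It moves with the lid.
- lug_left (a point): The same on the left (case +y) lug: in the case frame x -100, y 70, z 80 mm when shut. Either lug will do.
- spray_bottle: White spray bottle with a blue trigger, 66 x 73 x 216 high, standing loose 25 to 55 mm behind the case's back wall. Origin: centre of its underside. Leave it alone.
- empty_bottle: Open amber glass bottle, 29 across, 59 high, standing loose to the left of the case. Origin: centre of its underside. Leave it alone.
- loose_cap: Black screw cap, 23 across, 14 high, lying loose to the right of the case. Origin: centre of its underside. Leave it alone.
- clipboard: Clipboard with the batch record, 235 x 165 x 14, lying loose on the worktop to the right. Origin: centre of its underside. Leave it alone. (Right of the worktop a partition runs along the world x axis at y = -310 mm, its top 285 above the worktop; it ends at a tall post at x = 645, 75 x 50 thick.)

How it is judged:
On the way, in this order (a step that is already met when the one before it is completed fails the run):
1. the latch lever lies out and down while the lid is still shut (value of joint latch above 1.2 rad and value of joint case_lid below 0.06 rad), for 0.2 s.
2. the fingers lift the lid (value of joint case_lid above 0.3 rad and contact force between the fingers and case_lid above 0.3 N), for 0.1 s.
At the end, for the whole second after the job is handed in: The lid is held by the fingers, at rest, between 55 and 65 degrees open (0.96 to 1.134 rad); the latch lever is out and down (beyond 1.2 rad) (value of joint case_lid between 0.96 and 1.134 rad and velocity of joint case_lid between -0.1 and 0.1 rad/s and value of joint latch above 1.2 rad and contact force between the fingers and case_lid above 0.3 N); the arm keeps its last pose, push and grip.
It fails at once if the lid falls (closes faster than 1.5 rad/s) (velocity of joint case_lid below -1.5 rad/s).
It fails at once if the lid is swung past 80 degrees (value of joint case_lid above 1.4 rad).
It fails at once if the spray bottle is shifted more than 30 mm or knocked over (distance of spray_bottle from where it was at the start of the episode above 0.03 m or angle between spray_bottle's own z axis and vertical above 0.35 rad).
It fails at once if the empty bottle or the loose cap is shifted more than 30 mm or knocked over (distance of any of empty_bottle, loose_cap from where it was at the start of the episode above 0.03 m or angle between empty_bottle's own z axis and vertical above 0.35 rad or angle between loose_cap's own z axis and vertical above 0.5 rad).
It fails at once if the clipboard is shifted more than 30 mm (distance of clipboard from where it was at the start of the episode above 0.03 m).
It also fails if it takes over 58 s, if anything falls off the work surface, if the arm or the gripper's body presses on something with over 40 N, if the wrist force passes 120 N, or if a joint passes its speed limit or range.

## Working session

There is one attempt and no reset: what is moved stays moved. The work goes in short steps, Python scripts to look and compute and a tool call to move; the robot and the scene stay as the last step left them, time stands still between calls to the robot, and variables do not carry over. Pictures are saved under pics/ and viewed, and the job is handed in when it is done.

Besides the shell and the picture viewer there is one more tool, called as a command line: name --pt "numbers of a row" for each row, then --argument value for the rest. servo_tool: Moves the arm, as the interface text tells. Shifts and turns lie within -1 to 1; 1 stands for 10 cm of shift or pi rad of turn. Its arguments: {"type":"object","properties":{"deltas":{"type":"array"},"claw":{"type":"number"},"newtons":{"type":"number"}},"required":["deltas"]}

```bash
ls; mkdir -p pics; python3 - <<'E'
from bench import ctrl, cams
import cv2
print(ctrl.get_obs()); print(ctrl.pinch_z)
for n in ["scene","top","wrist"]:
    d=cams.read_camera(n); cv2.imwrite(f"pics/{n}0.png",d["image"][:,:,::-1])
    print(n,{k:v for k,v in d.items() if k!="image"})
E
```

```text
pics
{'time': 0.0, 'qpos': array([-1.41421999,  0.33392827,  0.03987995,  1.46627116, -0.01340355,
        1.34332912, -0.05846593]), 'joint_vel': array([ 6.38055227e-04, -1.28952961e-03, -1.49109913e-04,  9.70813648e-04,
        5.22793550e-04,  1.06961960e-03,  2.12122884e-05]), 'effort': array([-8.10281363e-04, -6.56368589e+01,  1.33481506e+00, -4.03803527e+01,
       -5.96661516e-02,  4.51217301e-02,  1.86472516e-04]), 'ee_pos': array([0.16435772, 0.62837916, 0.22164821]), 'eef_rot': array([ 1.27534723e-01,  9.91833755e-01, -8.33378196e-04, -5.06111736e-05]), 'ft_force': array([ 0.88973571, -0.24659027,  0.07956504]), 'wrist_torque': array([0.00653882, 0.05008113, 0.03127264]), 'finger_gap': 0.9968750223745907}
0.0187
scene {'fovy': 54.42195917954929, 'cx': 323.6720170240939, 'cy': 243.47048168046283, 'rvec': array([ 0.50898428, -2.33510738,  1.58689453]), 'tvec': array([0.56406802, 0.08559423, 1.00923085])}
top {'fovy': 53.50994423939551, 'cx': 324.34413728345277, 'cy': 240.35825020314712, 'rvec': array([ 2.14869905, -2.19998037,  0.11916403]), 'tvec': array([0.25485302, 0.51980234, 1.04871522])}
wrist {'fovy': 68.27536006709626, 'cx': 314.6866648961507, 'cy': 235.40336823815375, 'rvec': array([-2.29887065, -1.77357693, -0.25577644]), 'tvec': array([-0.64916678, -0.03356571,  0.39096356])}
```

View pics/scene0.png

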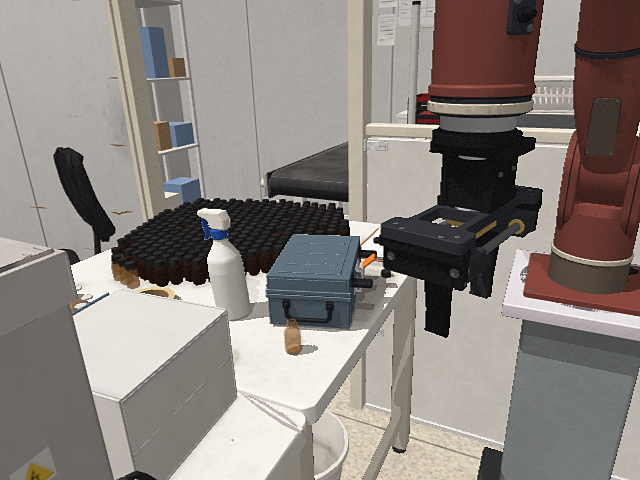

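View pics/top0.png

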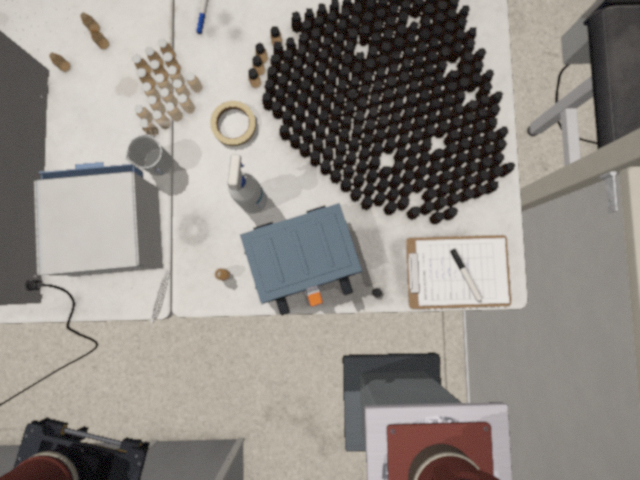

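```bash
python3 - <<'E'
import cv2
a=cv2.imread("pics/top0.png")[190:330,170:400]; cv2.imwrite("pics/topc.png",cv2.resize(a,None,fx=3.4,fy=3.4,interpolation=cv2.INTER_CUBIC))
a=cv2.imread("pics/scene0.png")[220:370,250:400]; cv2.imwrite("pics/scenec.png",cv2.resize(a,None,fx=4,fy=4,interpolation=cv2.INTER_CUBIC))
E
```

```text
(no output)
```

View pics/topc.png

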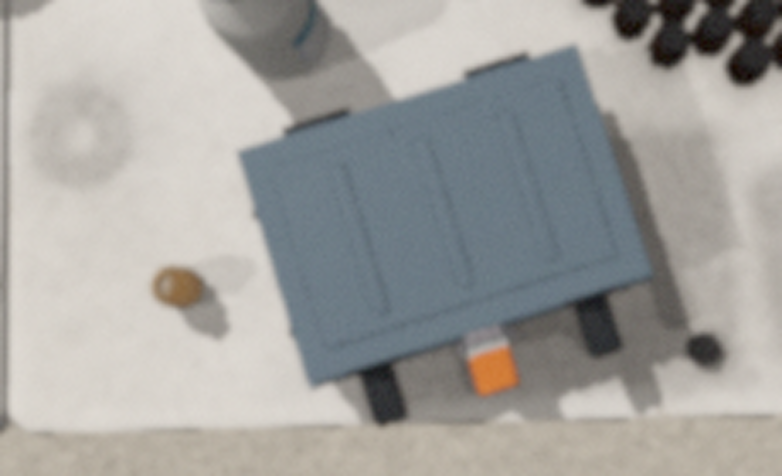

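View pics/scenec.png

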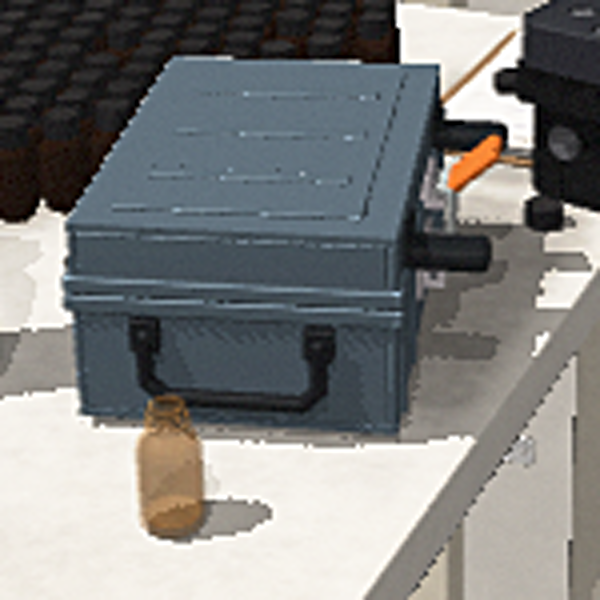

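```bash
cat > h.py <<'E'
import numpy as np, cv2
def proj(d,P):
    f=240/np.tan(np.radians(d["fovy"])/2); K=np.array([[f,0,d["cx"]],[0,f,d["cy"]],[0,0,1]])
    return cv2.projectPoints(np.asarray(P,float).reshape(-1,3),np.asarray(d["rvec"]),np.asarray(d["tvec"]),K,None)[0].reshape(-1,2)
def ray(d,uv,z):
    f=240/np.tan(np.radians(d["fovy"])/2); R=cv2.Rodrigues(np.asarray(d["rvec"]))[0]; C=-R.T@d["tvec"]
    v=R.T@np.array([(uv[0]-d["cx"])/f,(uv[1]-d["cy"])/f,1]); return C+v*(z-C[2])/v[2]
def case2w(p,P):
    c,s=np.cos(p[2]),np.sin(p[2]); P=np.asarray(P,float).reshape(-1,3)
    return np.c_[p[0]+c*P[:,0]-s*P[:,1],p[1]+s*P[:,0]+c*P[:,1],P[:,2]]
E
cat > fit.py <<'E'
from bench import cams
from h import *
from scipy.optimize import least_squares
t=cams.read_camera("top"); s=cams.read_camera("scene")
tp=lambda a:np.array(a)/3.4+[170-.35,190-.35]; sp=lambda a:np.array(a)/4+[250-.4,220-.4]
T=tp([(240,152),(577,46),(650,274),(313,383),(390,418),(605,350),(492,370)])
S=sp([(475,163),(490,253),(70,228),(390,242),(437,66)])
def pts(p):
    hx,hy=p[3],p[4]
    return np.array([(hx,hy,.105),(hx,-hy,.105),(-.078,-hy,.105),(-.078,hy,.105),(-.114,.07,.086),(-.114,-.07,.086),(-.1025,0,.0955)]),np.array([(-.1025,0,.0955),(-.114,.07,.08),(hx,hy,.105),(-.078,hy,.105),(-.078,-hy,.105)])
def res(p):
    a,b=pts(p); return np.r_[(proj(t,case2w(p,a))-T).ravel(),(proj(s,case2w(p,b))-S).ravel()]
r=least_squares(res,[.6,.2,.3,.078,.11],loss="soft_l1"); p=r.x; print(p); print(res(p).reshape(-1,2).round(1))
for n,P in dict(piv=(-.083,0,.042),tab=(-.1025,0,.0955),lr=(-.1,-.07,.08),ll=(-.1,.07,.08),hinge=(.081,0,.0705)).items(): print(n,case2w(p,P).round(4))
for n,uv,z in [("cap",tp((705,350)),.014),("bottle",tp((178,287)),.059)]: print(n,ray(t,uv,z))
E
python3 fit.py
```

```text
[0.4978428  0.29529981 0.28438314 0.06981202 0.10869734]
[[-0.3 -0. ]
 [-0.3  0.1]
 [ 0.1  0.1]
 [-1.2  0.1]
 [ 0.   0.4]
 [ 0.4 -0. ]
 [ 0.2 -0.9]
 [-0.8 -0.1]
 [-1.2  0.5]
 [ 0.2 -1.2]
 [ 1.8 -0.9]
 [ 1.3 -0. ]]
piv [[0.4182 0.272  0.042 ]]
tab [[0.3995 0.2665 0.0955]]
lr [[0.4215 0.2001 0.08  ]]
ll [[0.3822 0.3344 0.08  ]]
hinge [[0.5756 0.318  0.0705]]
cap [0.4056266  0.12648256 0.014     ]
bottle [0.45409314 0.46610867 0.059     ]
```

```bash
cat >> h.py <<'E'
P0=[0.4978,0.2953,0.2844]
def case_pose(o):
    c,s=np.cos(P0[2]),np.sin(P0[2]); d=o["ee_pos"]-np.array([P0[0],P0[1],0])
    from scipy.spatial.transform import Rotation as R
    y=R.from_quat(o["eef_rot"]).as_matrix()[:,1]
    return np.array([c*d[0]+s*d[1],-s*d[0]+c*d[1],d[2]]),np.degrees(np.arctan2(y[1],y[0])-P0[2]-np.pi/2)
def st(target=None):
    from bench import ctrl
    o=ctrl.get_obs(); p,a=case_pose(o)
    from scipy.spatial.transform import Rotation as R
    print("t",o["time"],"case tcp mm",(p*1000).round(1),"yaw err deg",a.round(2),"q",o["qpos"].round(2),"gap",round(o["finger_gap"],3),"F",o["ft_force"].round(1),"toolz",R.from_quat(o["eef_rot"]).as_matrix()[:,2].round(3))
    if target is not None:
        d=np.array(target)/1000-p; print("tool delta units(10cm)",(np.array([-d[0],d[1],-d[2]])*10).round(3))
E
python3 -c "
from h import *; st([-102.5,0,160])"
```

```text
t 0.25 case tcp mm [-226.4  413.4  222.1] yaw err deg -30.96 q [-1.41  0.33  0.04  1.47 -0.01  1.34 -0.06] gap 0.997 F [-0.6 -0.3  0.3] toolz [-0.    -0.001 -1.   ]
tool delta units(10cm) [-1.239 -4.134  0.621]
```

servo_tool --pt "0 0 0 -0.043" --pt "0 0 0 -0.043" --pt "0 0 0 -0.043" --pt "0 0 0 -0.043" --pt "-0.1 -0.4 0 0" --pt "-0.2 -0.5 0 0" --pt "-0.2 -0.5 0 0" --pt "-0.2 -0.5 0 0" --claw -0.15 --newtons 25

```text
time: 1.25
ee_pos: [0.286, 0.4646, 0.2226]
eef_rot: [-0.142, 0.99, 0.0, 0.0]
ft_force: [1.2, 0.6, 0.6]
finger_gap: 0.577
```

```bash
python3 -c "
from h import *; st([-102.5,0,160])"
```

```text
t 1.25 case tcp mm [-155.8  221.9  222.6] yaw err deg 0.0 q [-1.15  0.12  0.05  1.72 -0.01  1.3   0.76] gap 0.577 F [1.2 0.6 0.6] toolz [ 0.  0. -1.]
tool delta units(10cm) [-0.533 -2.219  0.626]
```

servo_tool --pt "-0.1 -0.4 0 0" --pt "-0.1 -0.4 0.1 0" --pt "-0.1 -0.4 0.1 0" --pt "-0.1 -0.4 0.1 0" --pt "-0.1 -0.4 0.1 0" --pt "-0.03 -0.22 0.1 0" --pt "0 0 0 0" --pt "0 0 0 0"

```text
time: 2.25
ee_pos: [0.3978, 0.2689, 0.1729]
eef_rot: [-0.142, 0.99, 0.0, 0.0]
ft_force: [-0.3, 0.4, 0.5]
finger_gap: 0.577
```

```bash
python3 - <<'E'
from h import *; st([-102.5,0,77])
from bench import cams
d=cams.read_camera("wrist"); cv2.imwrite("pics/w1.png",d["image"][:,:,::-1])
for n,P in dict(tab=(-.1025,0,.0955),lr=(-.1,-.07,.086),ll=(-.1,.07,.086)).items(): print(n,proj(d,case2w(P0,P)).round(0))
d=cams.read_camera("top"); cv2.imwrite("pics/t1.png",d["image"][:,:,::-1])
E
```

```text
t 2.25 case tcp mm [-103.4    2.8  172.9] yaw err deg 0.06 q [-0.92  0.01  0.24  1.94 -0.    1.18  1.17] gap 0.577 F [-0.3  0.4  0.5] toolz [ 0.     0.001 -1.   ]
tool delta units(10cm) [-0.009 -0.028  0.959]
tab [[311. 246.]]
lr [[217. 245.]]
ll [[405. 245.]]
```

View pics/w1.png

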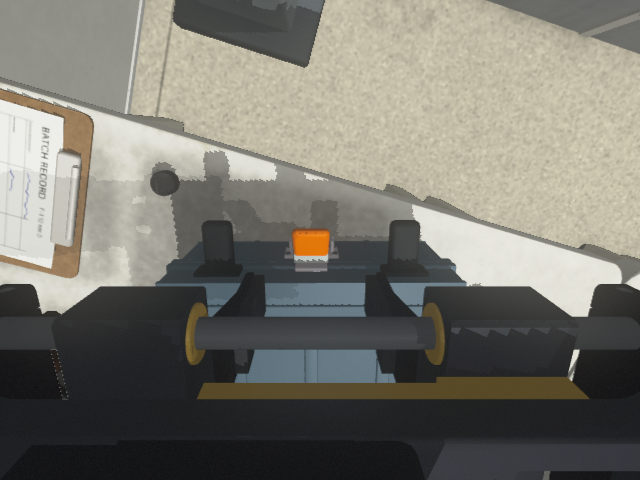

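servo_tool --pt "-0.01 -0.03 0.2 0" --pt "0 0 0.2 0" --pt "0 0 0.2 0" --pt "0 0 0.15 0" --pt "0 0 0.1 0" --pt "0 0 0.1 0" --pt "0 0 0 0" --pt "0 0 0 0"

```text
time: 3.35
ee_pos: [0.4003, 0.2655, 0.078]
eef_rot: [-0.142, 0.99, 0.0, 0.0]
ft_force: [0.6, -0.2, -0.4]
finger_gap: 0.575
```

servo_tool --pt "0 0 0 0" --pt "0 0 0 0" --pt "0 0 0 0" --pt "0 0 0 0" --pt "0 0 0 0" --pt "0 0 0 0" --pt "0 0 0 0" --pt "0 0 0 0" --claw 1 --newtons 15

```text
time: 4.35
ee_pos: [0.3998, 0.2661, 0.0778]
eef_rot: [-0.142, 0.99, 0.0, 0.0]
ft_force: [-3.6, 4.8, 1.2]
finger_gap: 0.297
```

```bash
python3 - <<'E'
from h import *; st()
r=np.array([0,.1,.2,.35,.5,.65,.8,.95,1.1]); a=np.arctan2(19.5,53.5)+r
for t,x,z in zip(r,-83-56.9*np.sin(a),42+56.9*np.cos(a)): print(t,x.round(1),(z-18.7).round(1))
E
```

```text
t 4.35 case tcp mm [-102.2   -0.6   77.8] yaw err deg 0.04 q [-0.91  0.12  0.24  2.05 -0.04  0.98  1.21] gap 0.297 F [-3.6  4.8  1.2] toolz [ 0.     0.001 -1.   ]
0.0 -102.5 76.8
0.1 -107.7 74.5
0.2 -112.7 71.8
0.35 -119.6 66.8
0.5 -125.7 60.9
0.65 -130.9 54.1
0.8 -134.9 46.6
0.95 -137.8 38.5
1.1 -139.5 30.2
```

servo_tool --pt "0.05 0.02 0.02 0" --pt "0.05 -0.01 0.03 0" --pt "0.07 0 0.05 0" --pt "0.06 0 0.06 0" --pt "0 0 0 0" --pt "0 0 0 0" --pt "0 0 0 0" --pt "0 0 0 0"

```text
time: 5.35
ee_pos: [0.3774, 0.2596, 0.0614]
eef_rot: [-0.142, 0.99, -0.0, -0.0]
ft_force: [-2.5, 1.6, -0.0]
finger_gap: 0.296
```

```bash
python3 - <<'E'
from h import *; st()
E
```

```text
t 5.35 case tcp mm [-125.6   -0.4   61.4] yaw err deg 0.0 q [-0.92  0.1   0.23  2.11 -0.03  0.94  1.18] gap 0.296 F [-2.5  1.6 -0. ] toolz [-0.001 -0.001 -1.   ]
```

servo_tool --pt "0.05 0 0.07 0" --pt "0.04 0 0.075 0" --pt "0.03 0 0.08 0" --pt "0.01 0 0.08 0" --pt "0 0 0 0" --pt "0 0 0 0" --pt "0 0 0 0" --pt "0 0 0 0"

```text
time: 6.35
ee_pos: [0.3649, 0.256, 0.031]
eef_rot: [-0.142, 0.99, -0.0, -0.0]
ft_force: [-1.7, 1.5, -1.6]
finger_gap: 0.294
```

servo_tool --pt "0 0 0 0" --pt "0 0 0 0" --pt "0 0 0 0" --pt "0 0 0 0" --pt "0 0 0 0" --pt "0 0 0 0" --pt "0 0 0 0" --pt "0 0 0 0" --claw -0.15

```text
time: 7.35
ee_pos: [0.3651, 0.2561, 0.031]
eef_rot: [-0.142, 0.99, -0.0, -0.0]
ft_force: [0.9, 0.5, 1.4]
finger_gap: 0.574
```

```bash
python3 - <<'E'
from h import *; st([-103,-70,160])
from bench import cams
d=cams.read_camera("wrist"); cv2.imwrite("pics/w2.png",d["image"][:,:,::-1])
d=cams.read_camera("scene"); cv2.imwrite("pics/s2.png",cv2.resize(d["image"][200:360,240:440,::-1],None,fx=4,fy=3.75))
E
```

```text
t 7.35 case tcp mm [-138.4   -0.4   31. ] yaw err deg 0.01 q [-0.93  0.12  0.23  2.16 -0.04  0.86  1.18] gap 0.574 F [0.9 0.5 1.4] toolz [-0. -0. -1.]
tool delta units(10cm) [-0.354 -0.696 -1.29 ]
```

View pics/w2.png

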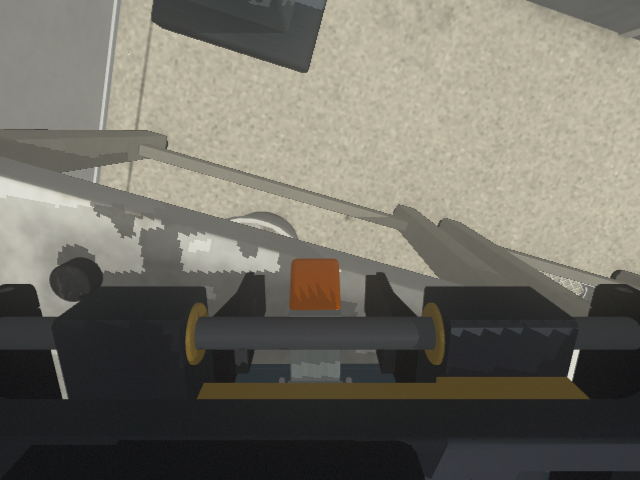

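View pics/s2.png

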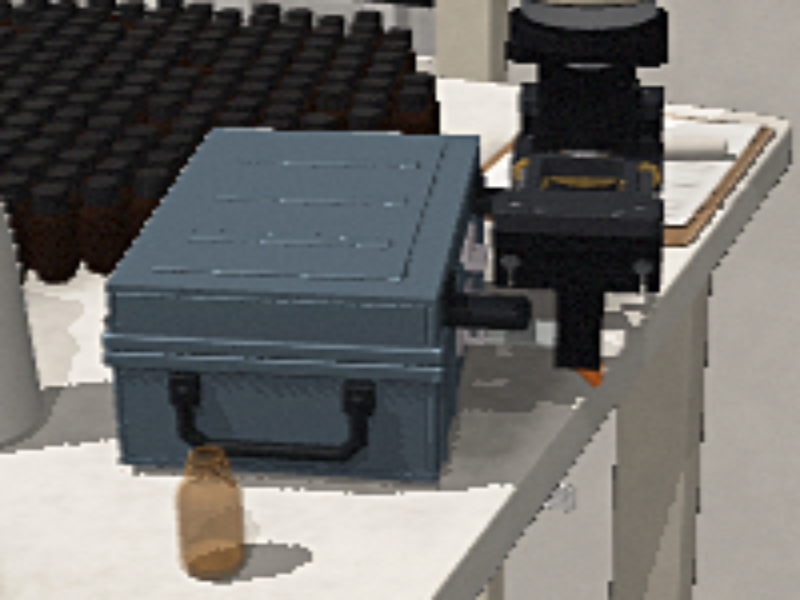

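servo_tool --pt "0 0 -0.2 0" --pt "0 0 -0.3 0" --pt "0 0 -0.3 0" --pt "0 0 -0.3 0" --pt "-0.1 0.2 -0.1 0" --pt "-0.1 0.25 0 0" --pt "-0.14 0.25 0 0" --pt "0 0 0 0"

```text
time: 8.45
ee_pos: [0.3779, 0.3346, 0.1508]
eef_rot: [-0.143, 0.99, 0.0, -0.0]
ft_force: [0.3, 0.2, 0.4]
finger_gap: 0.578
```

```bash
python3 - <<'E'
from h import *; st([-104,70,66])
from bench import cams
d=cams.read_camera("wrist"); cv2.imwrite("pics/w3.png",d["image"][:,:,::-1])
print(proj(d,case2w(P0,[(-.114,.059,.086),(-.114,.081,.086),(-.136,0,.021)])))
E
```

```text
t 8.45 case tcp mm [-104.1   71.3  150.8] yaw err deg 0.13 q [-0.99  0.09  0.18  1.91 -0.02  1.14  1.06] gap 0.578 F [0.3 0.2 0.4] toolz [-0.  0. -1.]
tool delta units(10cm) [-0.001 -0.013  0.848]
[[296.51542874 236.80160025]
 [329.31238897 236.84131317]
 [228.78367124 188.79139774]]
```

View pics/w3.png

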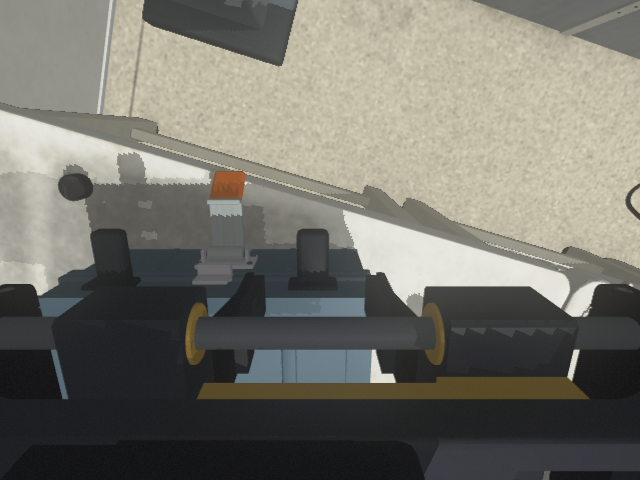

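servo_tool --pt "0 -0.01 0.2 0" --pt "0 0 0.2 0" --pt "0 0 0.2 0" --pt "0 0 0.15 0" --pt "0 0 0.1 0" --pt "0 0 0 0" --pt "0 0 0 0" --pt "0 0 0 0"

```text
time: 9.5
ee_pos: [0.3787, 0.3323, 0.0666]
eef_rot: [-0.142, 0.99, 0.0, 0.0]
ft_force: [-0.7, -0.1, -0.1]
finger_gap: 0.578
```

servo_tool --pt "0 0 0 0" --pt "0 0 0 0" --pt "0 0 0 0" --pt "0 0 0 0" --pt "0 0 0 0" --pt "0 0 0 0" --pt "0 0 0 0" --pt "0 0 0 0" --claw 1 --newtons 30

```text
time: 10.5
ee_pos: [0.3781, 0.3329, 0.0662]
eef_rot: [-0.142, 0.99, 0.001, 0.0]
ft_force: [-0.7, 5.4, -2.5]
finger_gap: 0.246
```

```bash
python3 - <<'E'
from h import *; st()
from bench import ctrl
p,_=case_pose(ctrl.get_obs()); p=p*1000
g=np.array([p[0]-81, 80-70.5]); r=np.hypot(*g); a0=np.arctan2(g[1],-g[0])
off=p[2]-80; prev=None
for d in range(0,61,4):
    a=a0+np.radians(d); q=np.array([81-r*np.cos(a),70.5+r*np.sin(a)+off])
    if prev is not None: print(d,q.round(1),"dtool",(-(q[0]-prev[0])/100).round(3),(-(q[1]-prev[1])/100).round(3))
    prev=q
E
```

```text
t 10.5 case tcp mm [-104.3   69.7   66.2] yaw err deg 0.05 q [-0.98  0.18  0.18  2.   -0.04  0.96  1.08] gap 0.246 F [-0.7  5.4 -2.5] toolz [ 0.     0.001 -1.   ]
4 [-103.2   79.1] dtool -0.011 -0.129
8 [-101.2   91.9] dtool -0.02 -0.128
12 [-98.3 104.5] dtool -0.029 -0.126
16 [-94.5 116.9] dtool -0.038 -0.124
20 [-89.9 129. ] dtool -0.046 -0.121
24 [-84.4 140.7] dtool -0.055 -0.117
28 [-78.2 152. ] dtool -0.063 -0.113
32 [-71.1 162.9] dtool -0.07 -0.109
36 [-63.3 173.3] dtool -0.078 -0.104
40 [-54.9 183.1] dtool -0.085 -0.098
44 [-45.7 192.2] dtool -0.091 -0.092
48 [-35.9 200.7] dtool -0.098 -0.085
52 [-25.6 208.5] dtool -0.103 -0.078
56 [-14.8 215.6] dtool -0.109 -0.071
60 [ -3.4 221.9] dtool -0.113 -0.063
```

servo_tool --pt "-0.01 0 -0.13 0" --pt "-0.02 0 -0.13 0" --pt "-0.03 0 -0.125 0" --pt "-0.04 0 -0.125 0" --pt "-0.045 0 -0.12 0" --pt "-0.055 0 -0.12 0" --pt "0 0 0 0" --pt "0 0 0 0"

```text
time: 11.5
ee_pos: [0.3974, 0.3386, 0.1409]
eef_rot: [-0.142, 0.99, 0.001, 0.0]
ft_force: [0.1, 7.1, -2.3]
finger_gap: 0.251
```

```bash
python3 - <<'E'
from h import *; st([-45.7,69.7,192.2])
from bench import cams
d=cams.read_camera("scene"); cv2.imwrite("pics/s4.png",cv2.resize(d["image"][150:350,180:440,::-1],None,fx=3,fy=3))
E
```

```text
t 11.5 case tcp mm [-84.2  69.7 140.9] yaw err deg 0.05 q [-0.97  0.13  0.2   1.89 -0.03  1.12  1.09] gap 0.251 F [ 0.1  7.1 -2.3] toolz [ 0.     0.001 -1.   ]
tool delta units(10cm) [-0.385 -0.    -0.513]
```

View pics/s4.png

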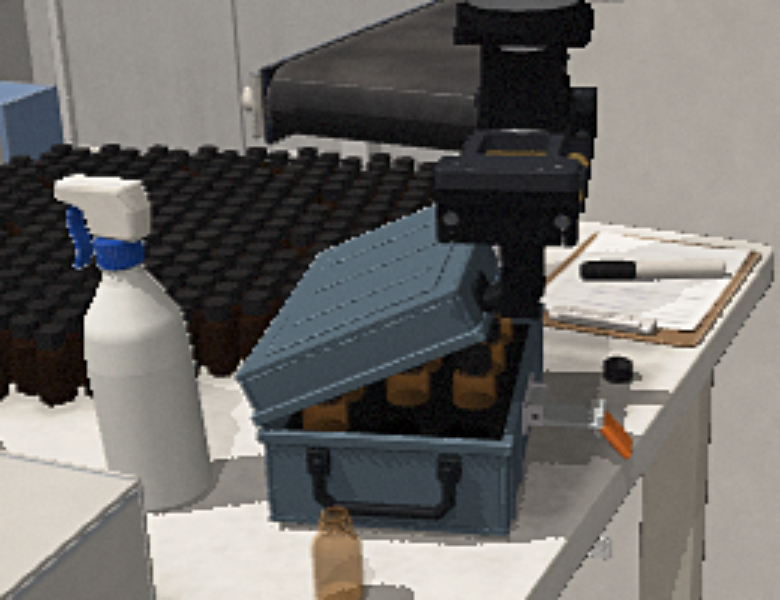

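servo_tool --pt "-0.06 0 -0.115 0" --pt "-0.07 0 -0.11 0" --pt "-0.08 0 -0.105 0" --pt "-0.085 0 -0.1 0" --pt "-0.09 0 -0.085 0" --pt "0 0 0 0" --pt "0 0 0 0" --pt "0 0 0 0"

```text
time: 12.55
ee_pos: [0.4338, 0.3494, 0.192]
eef_rot: [-0.142, 0.99, 0.0, -0.0]
ft_force: [-0.3, 5.7, -2.7]
finger_gap: 0.249
```

```bash
python3 - <<'E'
from h import *; st([-3.4,69.7,221.9])
E
```

```text
t 12.55 case tcp mm [-46.3  69.9 192. ] yaw err deg 0.07 q [-0.95  0.16  0.22  1.75 -0.04  1.24  1.13] gap 0.249 F [-0.3  5.7 -2.7] toolz [-0.001  0.001 -1.   ]
tool delta units(10cm) [-0.429 -0.002 -0.299]
```

servo_tool --pt "-0.1 0 -0.085 0" --pt "-0.105 0 -0.08 0" --pt "-0.11 0 -0.07 0" --pt "-0.11 0 -0.065 0" --pt "0 0 0 0" --pt "0 0 0 0" --pt "0 0 0 0" --pt "0 0 0 0"

```text
time: 13.55
ee_pos: [0.4743, 0.3614, 0.2214]
eef_rot: [-0.142, 0.99, 0.0, -0.001]
ft_force: [-0.5, 6.2, -5.1]
finger_gap: 0.249
```

```bash
python3 - <<'E'
from h import *; st([-3.4,69.7,221.9])
from bench import cams
d=cams.read_camera("scene"); cv2.imwrite("pics/s5.png",cv2.resize(d["image"][120:340,180:440,::-1],None,fx=3,fy=2.7))
cv2.imwrite("pics/s5f.png",d["image"][:,:,::-1])
r=np.radians
def lid(p,t): # rotate shut-case point by t
    x,y,z=p; dx,dz=x-.081,z-.0705; c,s=np.cos(t),np.sin(t); return (.081+dx*c+dz*s,y,.0705-dx*s+dz*c)
for deg in (50,55,60,65,70):
    w=case2w(P0,[lid(q,r(deg)) for q in [(-.078,.1087,.105),(-.078,.11,.0705),(.0698,.1087,.105)]])
    print(deg,((proj(d,w)-[180,120])*[3,2.7]).round(0).tolist())
d=cams.read_camera("top"); cv2.imwrite("pics/t5.png",d["image"][:,:,::-1])
E
```

```text
t 13.55 case tcp mm [ -4.   70.  221.4] yaw err deg 0.08 q [-0.92  0.23  0.24  1.61 -0.06  1.31  1.18] gap 0.249 F [-0.5  6.2 -5.1] toolz [-0.001  0.    -1.   ]
tool delta units(10cm) [-0.006 -0.003 -0.005]
50 [[359.0, 266.0], [406.0, 301.0], [214.0, 422.0]]
55 [[336.0, 256.0], [386.0, 288.0], [210.0, 425.0]]
60 [[313.0, 248.0], [365.0, 276.0], [206.0, 427.0]]
65 [[289.0, 242.0], [343.0, 266.0], [203.0, 430.0]]
70 [[264.0, 238.0], [321.0, 257.0], [200.0, 433.0]]
```

View pics/s5.png

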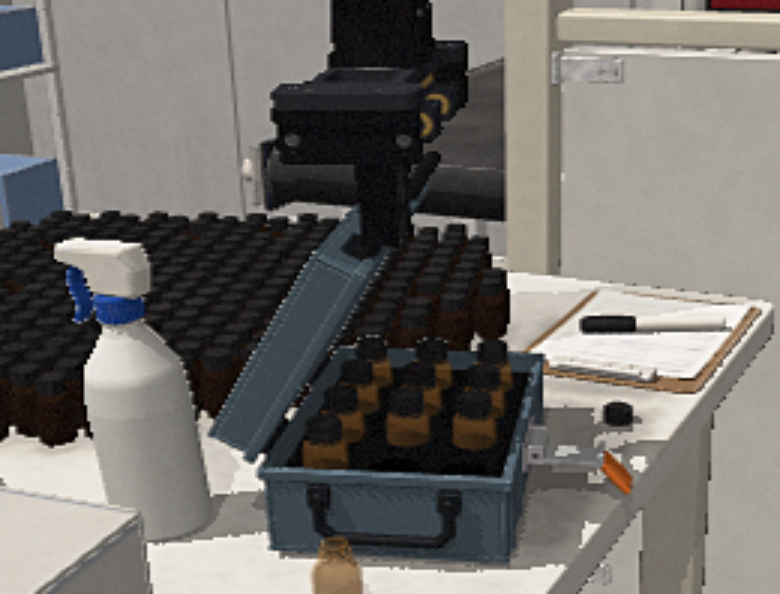

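View pics/t5.png

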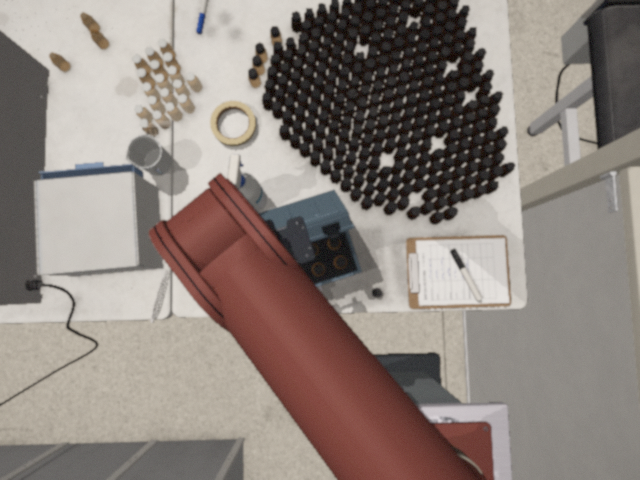

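servo_tool --pt "0 0 0 0" --pt "0 0 0 0" --pt "0 0 0 0" --pt "0 0 0 0" --pt "0 0 0 0" --pt "0 0 0 0" --pt "0 0 0 0" --pt "0 0 0 0"

```text
time: 14.65
ee_pos: [0.4743, 0.3613, 0.2214]
eef_rot: [-0.142, 0.99, 0.0, -0.001]
ft_force: [-0.1, 7.0, -5.1]
finger_gap: 0.252
```

```bash
python3 - <<'E'
from h import *; st([-3.4,69.7,221.9])
from bench import cams,ctrl
d=cams.read_camera("scene")
a=cv2.imread("pics/s5f.png")[:,:,::-1].astype(int)
print("changed px",(abs(a-d["image"]).max(2)>40).sum())
ctrl.close_job()
E
```

```text
t 14.65 case tcp mm [ -4.   70.  221.4] yaw err deg 0.08 q [-0.92  0.23  0.24  1.61 -0.06  1.31  1.18] gap 0.252 F [-0.1  7.  -5.1] toolz [-0.001  0.    -1.   ]
tool delta units(10cm) [-0.006 -0.003 -0.005]
changed px 3
the job is handed in; nothing more can be done
```

The latch is open against its stop and the lid is held open at about 59 to 60 degrees by its left lug. I handed the job in at 14.7 s, with the gripper still closed on the lug at 30 N.

- **Latch:** I pinched the orange tab, swung the lever out and down to about 0.95 rad and let go, and it fell the rest of the way. The wrist picture showed the tab within 3 pixels of where it should be at the stop. The lever was still down in the last scene picture.
- **Lid angle:** The TCP ended within 1 mm of the point worked out for 60 degrees. The lid corners in the scene picture agree, at about 59 degrees.
- **Steadiness:** The TCP did not move over the final second, and two pictures taken about a second apart differed in only 3 pixels. The finger gap stayed at 22 mm, which is the width of the lug.
- **Surroundings:** In the last pictures the spray bottle, empty bottle, cap and clipboard look undisturbed. I judged this by eye and did not measure their positions again.

No check failed. There was a steady side force of 5 to 7 N while gripping the lug, which is probably a slight off-centre grip. It is well under the limits.

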